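# Unstack the repair kit and put the pencil torch in its cradle

## Robot

A 6-joint arm with a two-finger parallel gripper is mounted at the origin on the work surface. World frame = base frame: x ahead of the robot, y to its left, z up, the work surface at z = 0. Lengths are in mm, angles in rad, forces in N, time in s.
With the tool pointing down it reaches from about 400 to 925 mm from the base axis. Payload 12.5 kg.
Tool frame: the origin (TCP) lies between the finger pads; the fingertips stand 25 mm ahead of it and the grasp point (between the pads) lies 6 mm ahead of it; z points along the fingers, y is the line along which they close (so a half turn about z gives the same grasp; the last joint's range is limited). The gripper opens to 95 mm and grips with 3 to 60 N. Pads are 20 mm wide; open, the fingers measure 119 mm over their backs; the gripper's body (75 mm by 180 mm) begins 59 mm behind the grasp point.
Start: joints at [-1.36, 0.491, 1.559, -0, 1.092, -0.106], TCP at [194.727, -593.907, 239.661] pointing down, gripper open.
Joint ranges: [-3.1, 3.1], [-0.84, 2.19], [0.05, 2.79], [-1.13, 4.28], [0.06, 2.93], [-2.69, 2.69]. Speed limits (rad/s): [2.22, 2.22, 2.79, 3.14, 3.14, 3.14].

## Interface

Orientations are given as [roll, pitch, yaw] about the fixed x, y, z axes, in that order (R = Rz(yaw) Ry(pitch) Rx(roll)).
In Python, from cell import state, read_camera, job_done, cut_out gives the robot as it stands. The module is installed in compiled form; this text tells all that it offers.
- The arm moves only by the tool jog_arm, never from a script. Its argument "motion" is a list of rows, each a list of 2 entries, a list of its own where there are three numbers: the shift along the tool's x, y, z in mm, then the turn about the tool's z in rad. A call has 1 to 5 rows; each row is the pose to reach, as a shift and turn from the pose commanded when the call began, along the tool's axes at that moment; what a row does not reach only later rows make up. A row lasts 1/10 s, in which the tool goes at most 50 mm and 8.59 degrees, less where a joint would pass 70% of its speed; a pose out of reach is approached as far as the arm can. A call with a gripper value outside its range is refused whole. "grip" is the closure, from 0 (fully open) to 1 (shut), set as the call begins (left out, the last holds). The fingers move at their own pace and stop on an object; the grip force is fixed at half the most. Time passes only in rows, so rows that repeat a pose let the fingers close. It gives the time, the measured TCP pose, the force, the opening and the grip force at its end, in the units of the state.
- state(): the state, without advancing time (a new reading comes with each control period).
- read_camera(name): name is "side" or "top"; returns a dict with "img" (420x560x3 uint8, blue, green, red), "vertical_fov" (degrees; the focal length in pixels is half the picture's height over the tangent of half this angle, whatever the lens; pixels are square), "cx", "cy" (the principal point, pixels), "extrinsics" (4x4, takes a point from camera to world coordinates). Camera axes: x right, y up, looking along -z (the intrinsics and any distortion apply to the point x, -y, -z); pixel columns grow to the right and rows downward; lengths in mm; the calibration is good to about 2 mm. A picture is of the moment at which its call begins. There is no depth.
- job_done(): hands the job in; it is judged then, once.
Trained networks look in a picture, given as the dict that the camera call returned (one of the last four; its "shot" number tells which), for a name from the list of things; names that differ only in an ending like _2 or _b are one class to them, and where a whole thing is asked for, a point or a joint stands for the part that bears it (a point fixed in the world has none). Each returns a list of dicts, best first, with "p" (0 to 1); they miss things now and then, are a little off and sometimes report something else, mostly with a low value. They report only what shows in the picture. A call takes as long as a camera call. They do not tell look-alikes from the thing itself.
- cut_out(name, picture): "region" (420x560 bool, what is visible of it) and "box" ([left, top, right, bottom] in pixels, round what is visible of it).
The state is a dict: "t": time; "joints": joint angles; "qvel": joint speeds; "tau": joint torques, N m; "eef_pos": TCP position; "tcp_rot": TCP orientation; "ft_force": force on the tool from outside, world axes, zero at the start; "moment": the same for the moment, N m; "opening": opening from 0.0 (shut) to 1.0 (fully open); "grip_force": force on a finger pad.
Only numpy, scipy, OpenCV 4.12 (cv2) and the standard library are available. Lean on these libraries where they do the work, as an engineer would, in place of code of your own. Each camera call takes 0.05 s, during which the arm holds its last target. There are 200 camera calls.

## Task

Put the repair kit on the cart in order: take the stack on the blue tray apart and set the clear box, the round tin and the square tin each flat inside the grey dish that matches its shape and size, and pull the pencil torch out of its spring clip and lay it in both notches of the grey cradle, about centred. Keep the box and the tins upright all the way, and leave the plier rack where it stands.

Things in the scene. Friction and masses are not known exactly. Their poses are not given: they have to be found in the camera images.
- square_tin: Bottom of the stack: square stainless tin, 60 x 60 mm, 32 mm high, 180 g, closed. It stands in the middle of a fixed blue silicone tray (130 x 130 mm, floor 4 mm above the cart top, rim 9 mm high). Origin: centre of its underside; z up, x and y square to its sides.
- round_tin: Middle of the stack, standing on the square tin: round aluminium tin, 46 mm in diameter, 32 mm high, 100 g, closed. Origin: centre of its underside; z up.
- cube: Top of the stack, standing on the round tin: clear acrylic box with a closed flip-top and a few steel nuts inside, 30 x 30 mm, 32 mm high, 40 g. The lid does not open. Origin: centre of its underside; z up, x and y square to its sides.
- torch: Pencil torch: bare aluminium cylinder 16 mm in diameter, 130 mm long (plus a 3 mm rubber button at the -x end), 60 g. Origin: middle of its length, on its axis; x runs along it. At the start it lies level in the spring clip, axis 44 mm above the cart top. Either end may point either way in the cradle.
- clip: Fixed torch holder: dark steel plate 130 x 44 mm, 8 mm thick, with two C-shaped spring clips 12 mm wide, 40 mm either side of the middle, open at the top, 60 mm high. Between them 68 mm of torch is free to grip from above. Pulled straight up, they resist with up to 10 to 15 N over the first 3 mm, then snap open; clear after 13 mm. Origin: centre of the underside; x along the torch, z up.
- big_dish: Place for the square tin: fixed grey plastic square dish with a low rim, 80 x 80 mm inside, 88 x 88 mm outside; floor 3 mm and rim top 7 mm above the cart top. Origin: centre of its underside; z up, x and y square to its sides.
- round_dish: Place for the round tin: fixed grey plastic round dish with a low rim, 66 mm inside and 74 mm outside diameter; floor 3 mm and rim top 7 mm above the cart top. Origin: centre of its underside; z up.
- small_dish: Place for the clear box: fixed grey plastic square dish with a low rim, 50 x 50 mm inside, 58 x 58 mm outside; floor 3 mm and rim top 7 mm above the cart top. Origin: centre of its underside; z up, x and y square to its sides.
- cradle: Place for the torch: fixed grey plastic cradle, base plate 110 x 44 mm and 6 mm thick, with two upright supports 10 mm wide, 40 mm either side of the middle, each with a V notch (90 degrees, 34 mm wide at the top, bottom of the V 22 mm and top edges 39 mm above the cart top). A torch lying in both notches has its axis along the cradle's x and 33 mm above the cart top. Origin: centre of the base's underside; x from one notch to the other, z up.
- plier_rack: Bystander: grey plastic rack with slots holding four stainless pliers upright, 70 x 170 mm, 125 mm high, 0.8 kg, loose. Origin: centre of its underside. To be left where it stands.
Not all that is in view belongs to the job. Leave any yellow look-alike of the round_tin alone.

How it is judged (in metres and radians):
At the end, for the whole second after the job is handed in: Box in the small, round tin in the round, square tin in the big dish: flat on the floor (2 mm, 0.05 rad), within 14 mm of its centre (anywhere inside the rim). Torch in both cradle notches: within 18 mm of the middle, 0.12 rad along it, seated within 4 mm. All at rest (horizontal distance between cube and small_dish below 0.014 m and z of cube in the frame of small_dish between 0.001 and 0.005 m and angle between each of cube, round_tin, square_tin's own z axis and vertical below 0.05 rad and linear speed of each of cube, round_tin, square_tin, torch below 0.02 m/s and horizontal distance between round_tin and round_dish below 0.014 m and z of round_tin in the frame of round_dish between 0.001 and 0.005 m and horizontal distance between square_tin and big_dish below 0.014 m and z of square_tin in the frame of big_dish between 0.001 and 0.005 m and horizontal distance between torch and cradle below 0.018 m and z of torch in the frame of cradle between 0.0293 and 0.0373 m and angle between the x axis of torch and the x axis of cradle, either way round below 0.12 rad); the robot touches nothing.
It fails at once if the clear box or a tin is tipped (more than 0.6 rad) (angle between any of cube, round_tin, square_tin's own z axis and vertical above 0.6 rad).
It fails at once if the plier rack is shifted by more than 20 mm (distance of plier_rack from where it was at the start of the episode above 0.02 m).
It also fails if it takes over 104 s, if anything falls off the work surface, if the arm or the gripper's body presses on something with over 40 N, if the wrist force passes 120 N, or if a joint passes its speed limit or range.

## Working session

There is one attempt and no reset: what is moved stays moved. The work goes in short steps, Python scripts to look and compute and a tool call to move; the robot and the scene stay as the last step left them, time stands still between calls to the robot, and variables do not carry over. Pictures are saved under pics/ and viewed, at most 14 in all, crops included, and the job is handed in when it is done.

Besides the shell and the picture viewer there is one more tool, called after "Emit:" as a command line: name --argument value ..., lists and objects as JSON in quotes. jog_arm: Moves the arm, as the interface text tells. Its arguments: {"type":"object","properties":{"motion":{"type":"array"},"grip":{"type":"number"}},"required":["motion"]}

```bash
mkdir -p pics; cat > h.py <<'E'
import numpy as np, cv2
from cell import *
N=["square_tin","round_tin","cube","torch","clip","big_dish","round_dish","small_dish","cradle","plier_rack"]
def ray(p,u,v):
    f=210/np.tan(np.radians(p["vertical_fov"])/2)
    d=np.array([(u-p["cx"])/f,-(v-p["cy"])/f,-1]); E=np.array(p["extrinsics"])
    return E[:3,3],E[:3,:3]@d
def at(p,u,v,z):
    o,d=ray(p,u,v); return (o+d*(z-o[2])/d[2])[:2]
def proj(p,X):
    f=210/np.tan(np.radians(p["vertical_fov"])/2); E=np.array(p["extrinsics"])
    c=E[:3,:3].T@(np.array(X,float)-E[:3,3]); return np.array([p["cx"]-f*c[0]/c[2],p["cy"]+f*c[1]/c[2]])
E
python3 - <<'E'
from h import *
np.set_printoptions(precision=1,suppress=True)
s=state();print(s['t'],s['eef_pos'],s['tcp_rot'])
for c in("top","side"):
    p=read_camera(c);cv2.imwrite(f"pics/{c}0.png",p["img"])
    print(c,p.keys(),p["vertical_fov"],p["cx"],p["cy"],np.array(p["extrinsics"]))
    for n in N:
        for r in cut_out(n,p)[:3]: print(n,round(r["p"],2),np.round(r["box"],1), r["region"].sum())
E
```

```text
0.0 [ 194.7 -593.7  239. ] [-3.1 -0.   0.3]
top dict_keys(['img', 'vertical_fov', 'cx', 'cy', 'extrinsics', 'shot']) 49.535341247253555 280.0825200872496 212.75042448541674 [[  -0.     1.    -0.1  407.1]
 [  -1.    -0.     0.    23.5]
 [   0.     0.1    1.  1350. ]
 [   0.     0.     0.     1. ]]
square_tin 0.76 [234.  211.2 258.8 236.1] 245
round_tin 0.57 [191.3 216.7 206.3 232.5] 204
round_tin 0.52 [237.3 224.5 251.5 235.2] 60
round_tin 0.46 [284.1 213.8 298.2 230.2] 196
cube 0.49 [239.6 219.  253.4 232.4] 110
torch 0.55 [318.8 224.  365.4 239.5] 233
clip 0.9 [317.7 221.3 362.3 241.2] 352
clip 0.66 [239.7 216.  249.6 232.8] 121
big_dish 0.89 [301.6 147.8 335.7 181.6] 869
round_dish 0.84 [391.9 186.9 417.7 208.3] 419
small_dish 0.79 [232.8 147.2 251.4 170.9] 378
cradle 0.59 [151.5 183.6 170.4 223.5] 577
side dict_keys(['img', 'vertical_fov', 'cx', 'cy', 'extrinsics', 'shot']) 56.70223415867166 272.832965225627 201.2689344641261 [[ -0.7   0.5  -0.6 -55.9]
 [ -0.7  -0.4   0.5 506.3]
 [  0.    0.8   0.6 678.2]
 [  0.    0.    0.    1. ]]
square_tin 0.73 [234.3 242.7 269.1 272.6] 450
round_tin 0.84 [186.1 275.3 206.8 301.1] 472
round_tin 0.58 [278.6 214.6 293.7 235.7] 278
round_tin 0.56 [236.8 237.9 261.1 258.6] 286
cube 0.65 [338.3 160.2 345.7 175.6] 124
cube 0.53 [239.5 222.5 257.8 241.8] 319
cube 0.23 [416.7 170.5 447.  220.8] 743
torch 0.62 [317.6 192.8 341.4 214.3] 187
clip 0.71 [311.3 206.9 338.6 223. ] 255
clip 0.18 [333.3 159.8 350.  177.1] 147
big_dish 0.62 [243.6 174.5 284.1 198.3] 629
round_dish 0.57 [336.9 162.9 347.5 178. ] 126
small_dish 0.87 [180.1 210.4 210.4 232. ] 379
cradle 0.57 [112.5 275.9 159.6 323.9] 1114
plier_rack 0.93 [413.6 174.9 446.6 221.7] 688
```

```bash
python3 - <<'E'
import cv2
a=cv2.imread("pics/top0.png")[120:270,130:430];cv2.imwrite("pics/top0c.png",cv2.resize(a,(800,400),interpolation=cv2.INTER_CUBIC))
a=cv2.imread("pics/side0.png")[130:340,90:370];cv2.imwrite("pics/side0c.png",cv2.resize(a,(800,600),interpolation=cv2.INTER_CUBIC))
E
```

```text
(no output)
```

View pics/top0.png

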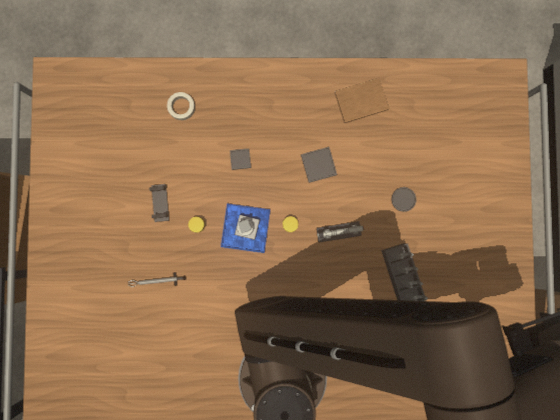

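View pics/top0c.png

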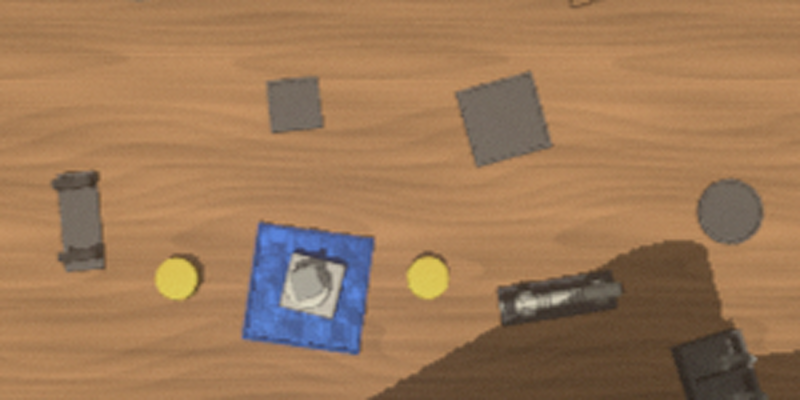

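View pics/side0c.png

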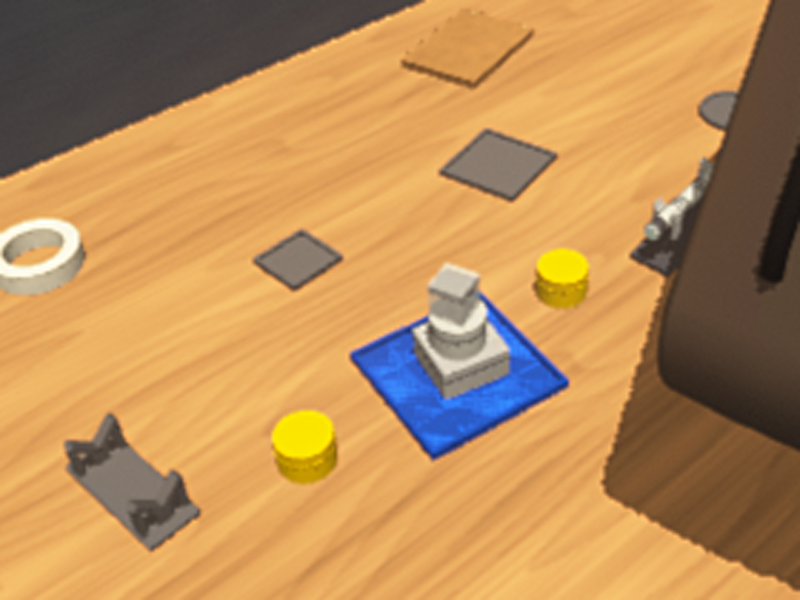

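The top view shows the stack on the blue tray at (246,228), the clip at (340,232), the cradle at (160,203), and the dishes at (240,159), (319,164) and (403,199). The yellow tins at (196,224) and (291,224) are look-alikes. The round tin I need is the unpainted one in the middle of the stack.

```bash
cat > m.py <<'E'
from h import *
np.set_printoptions(precision=1,suppress=True)
def rect(p,reg,z):
    v,u=np.nonzero(reg)
    P=np.array([at(p,a,b,z) for a,b in zip(u,v)],np.float32)
    (c,wh,a)=cv2.minAreaRect(P); return np.array(c),np.array(wh),a,P.mean(0)
E
python3 - <<'E'
from m import *
Z=dict(square_tin=36,round_tin=68,cube=100,torch=44,clip=30,big_dish=7,round_dish=7,small_dish=7,cradle=20)
for c in("top","side"):
    p=read_camera(c)
    for n in Z:
        for r in cut_out(n,p)[:2]:
            q=rect(p,r["region"],Z[n]);print(c,n,round(r["p"],2),q[0],q[1],round(q[2],1),q[3])
    # blue tray
    h=cv2.cvtColor(p["img"],cv2.COLOR_BGR2HSV);m=cv2.inRange(h,(100,150,60),(130,255,255))
    n,l,st,_=cv2.connectedComponentsWithStats(m);k=1+st[1:,4].argmax();print("tray",rect(p,l==k,9))
E
```

```text
top square_tin 0.71 [438.9  99.8] [58.7 58.7] 75.2 [436.3  88.9]
top round_tin 0.68 [446.6 239.5] [42.2 39.4] 89.9 [447.1 240.3]
top round_tin 0.53 [446.8 -22.8] [41.8 39.9] 44.9 [447.  -22.8]
top cube 0.67 [441.5 104.8] [33.2 31.8] 26.5 [441.3 105. ]
top cube 0.27 [626.6 116.8] [53.  52.5] 0.1 [627.7 115.8]
top torch 0.58 [ 426.6 -166.5] [ 16.5 132.6] 9.0 [ 426.  -164.8]
top torch 0.17 [439.5 101.5] [61.1 61.8] 75.8 [439.   96.5]
top clip 0.98 [ 426.4 -161.4] [ 42.8 118.1] 9.7 [ 425.5 -157.8]
top big_dish 0.87 [ 625.3 -108.6] [89.7 90.5] 15.4 [ 624.9 -109.5]
top big_dish 0.26 [643.5 124.6] [60.9 58.6] 6.3 [643.4 124.3]
top round_dish 0.85 [ 523.  -361.8] [71.7 68.6] 89.9 [ 522.8 -361.6]
top small_dish 0.69 [643.  124.3] [58.6 58.3] 6.4 [643.1 124.3]
top cradle 0.67 [511.9 357.9] [109.2  48.8] 7.0 [511.4 357.2]Traceback (most recent call last):
  File "<stdin>", line 10, in <module>
ValueError: attempt to get argmax of an empty sequence
```

```bash
cat >> m.py <<'E'
def go(x,y,z,yawdeg):
    s=state();R=__import__("scipy.spatial.transform",fromlist=["Rotation"]).Rotation.from_euler("xyz",s["tcp_rot"]).as_matrix()
    d=R.T@(np.array([x,y,z])-np.array(s["eef_pos"]))
    t=-(np.radians(yawdeg)-s["tcp_rot"][2]); t=(t+np.pi)%(2*np.pi)-np.pi
    print("go",np.round(d,1),"turn",round(t,3),"rot",np.round(s["tcp_rot"],3),"t",s["t"])
E
python3 - <<'E'
from m import *
Z=dict(square_tin=36,cube=100,clip=8,torch=44,big_dish=7,small_dish=7,cradle=20)
p=read_camera("side")
for n in Z:
        for r in cut_out(n,p)[:3]:
            q=rect(p,r["region"],Z[n]);print(n,round(r["p"],2),q[0],q[1],round(q[2],1),q[3],r["box"])
# predicted centroids in side of top-derived positions
for X in ([441,105,84],[439,100,52],[439,100,20],[625,-109,7],[643,124,7],[523,-362,7],[512,358,15]):print(X,proj(p,X))
go(441,105,200,26.5); print(state()["joints"])
E
```

```text
square_tin 0.83 [427.9 112.4] [71.3 81.6] 75.1 [416.6 121.4] [233.2, 242.1, 269.6, 271.1]
cube 0.56 [529.5 -20.3] [79.2 83.2] 15.1 [529.  -19.4] [244.9, 173.6, 285.1, 198.6]
cube 0.52 [427.4 119.2] [39.1 60.4] 48.3 [426.8 118.1] [240.3, 224.5, 258.7, 242.5]
clip 0.64 [ 445.8 -177. ] [ 43.6 180.3] 24.5 [ 423.8 -138.8] [309.5, 190.1, 340.2, 224.1]
torch 0.53 [ 423.7 -147.2] [ 17.8 102.7] 8.6 [ 424.5 -146. ] [318.6, 194.6, 337.4, 213.4]
big_dish 0.48 [519.2 360.3] [130.6  50.6] 5.0 [514.4 362.3] [113.1, 275.3, 159.4, 323.3]
small_dish 0.83 [640.2 128. ] [66.4 65.9] 4.3 [639.3 128.8] [177.5, 206.7, 209.9, 231.0]
cradle 0.24 [497.5  62.8] [49.2 82.2] 40.4 [497.   62.7] [237.7, 219.7, 258.8, 244.8]
[441, 105, 84] [249.1 232.4]
[439, 100, 52] [251.8 242.1]
[439, 100, 20] [252.2 252. ]
[625, -109, 7] [264.4 186. ]
[643, 124, 7] [194.2 219. ]
[523, -362, 7] [346.2 167.2]
[512, 358, 15] [136.4 296.5]
go [ 451.8 -587.4   39.6] turn -0.146 rot [3.1 0.  0.3] t 2.0
[-1.4  0.5  1.6 -0.   1.1 -0.1]
```

Emit:
jog_arm --motion '[[[40,-23,0],0],[[80,-46,0],0],[[120,-70,0],0],[[160,-93,0],0],[[200,-116,0],0]]'

```text
t: 2.5
eef_pos: [349.6, -419.9, 239.8]
tcp_rot: [3.141, -0.0, 0.316]
ft_force: [0.5, -0.7, 0.5]
opening: 1.002
grip_force: 0.0
```

Emit:
jog_arm --motion '[[[40,-23,0],0],[[80,-46,0],0],[[120,-70,0],0],[[160,-93,0],0],[[200,-116,0],0]]'

```text
t: 3.0
eef_pos: [503.6, -247.2, 239.8]
tcp_rot: [3.141, -0.0, 0.317]
ft_force: [0.9, 0.2, -1.0]
opening: 1.002
grip_force: 0.0
```

```bash
python3 -c "
from m import *
print(state()['eef_pos']);go(441,105,150,26.5)"
```

```text
[ 503.6 -247.2  239.8]
go [  50.2 -354.2   89.7] turn -0.146 rot [ 3.1 -0.   0.3] t 3.0
```

Emit:
jog_arm --motion '[[[5,-35,9],0],[[10,-70,18],0],[[15,-106,27],0],[[20,-141,36],0],[[25,-177,45],0]]'

```text
t: 3.5
eef_pos: [470.8, -71.6, 194.5]
tcp_rot: [3.141, -0.0, 0.317]
ft_force: [0.9, -0.7, -0.5]
opening: 1.001
grip_force: 0.0
```

Emit:
jog_arm --motion '[[[5,-40,10],-0.04],[[11,-80,20],-0.08],[[17,-120,32],-0.12],[[25,-160,40],-0.146],[[25,-177,45],-0.146]]'

```text
t: 4.0
eef_pos: [439.2, 105.6, 149.2]
tcp_rot: [-3.141, 0.0, 0.466]
ft_force: [0.5, 1.0, 0.0]
opening: 1.002
grip_force: 0.0
```

```bash
python3 -c "
from m import *
print(state()['eef_pos'])
for c in('side','top'):
    p=read_camera(c);cv2.imwrite(f'pics/{c}1.png',p['img'])
    for r in cut_out('cube',p)[:2]: print(r['p'],r['box'],rect(p,r['region'],100))
s=cv2.imread('pics/side1.png')[170:290,180:330];cv2.imwrite('pics/c1.png',cv2.resize(s,(750,600),interpolation=cv2.INTER_CUBIC))
go(441,105,97,26.5)
p=read_camera('top');print(proj(p,[441,105,100]))
"
```

```text
[439.2 105.6 149.2]
0.58 [239.7, 222.3, 259.4, 242.0] (array([426.1, 115.9]), array([34.7, 62.3]), 37.13059997558594, array([425.5, 116.3], dtype=float32))
0.54 [318.1, 222.6, 364.0, 238.1] (array([ 425.7, -158.6]), array([ 18.9, 126.5]), 10.141660690307617, array([ 425.4, -156.4], dtype=float32))
go [ 1.8 -1.3 52.8] turn 0.001 rot [ 3.1 -0.   0.5] t 4.2
[244.6 225.6]
```

View pics/c1.png

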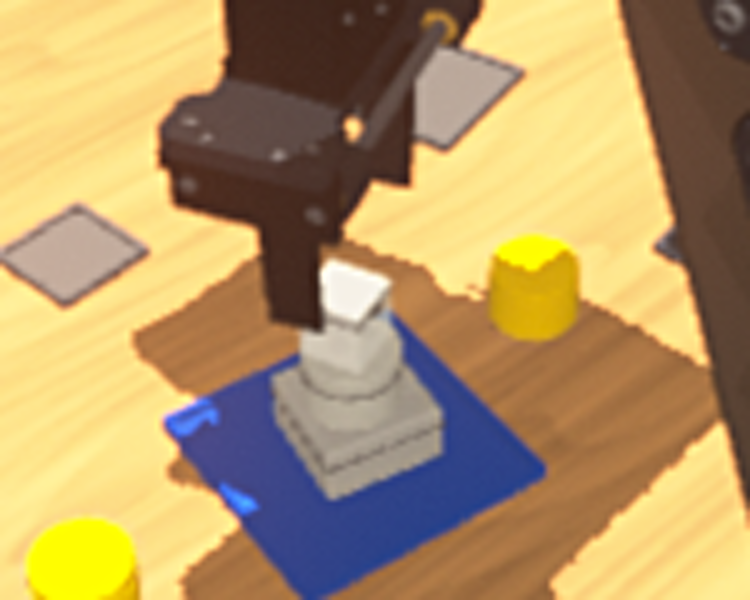

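The close side view shows the finger above and beside the box. The box's centre, about (249,232), matches the prediction, so I'll descend and grip.

Emit:
jog_arm --motion '[[[2,-1,20],0],[[2,-1,40],0],[[2,-1,52],0],[[2,-1,52],0]]'

```text
t: 4.65
eef_pos: [441.1, 103.8, 96.7]
tcp_rot: [-3.141, 0.002, 0.461]
ft_force: [0.1, 0.0, 0.5]
opening: 0.999
grip_force: 0.0
```

Emit:
jog_arm --motion '[[[0,0,0],0],[[0,0,0],0],[[0,0,0],0],[[0,0,0],0],[[0,0,0],0]]' --grip 0.75

```text
t: 5.15
eef_pos: [441.2, 104.9, 97.9]
tcp_rot: [3.141, -0.0, 0.463]
ft_force: [-0.0, 1.3, 0.6]
opening: 0.634
grip_force: 0.0
```

Emit:
jog_arm --motion '[[[0,0,0],0],[[0,0,0],0],[[0,0,0],0],[[0,0,0],0],[[0,0,0],0]]' --grip 0.9

```text
t: 5.65
eef_pos: [441.1, 104.9, 97.6]
tcp_rot: [3.142, 0.0, 0.463]
ft_force: [0.2, 0.0, 0.9]
opening: 0.325
grip_force: 28.6
```

Emit:
jog_arm --motion '[[[0,0,0],0],[[0,0,0],0],[[0,0,0],0]]'

```text
t: 5.95
eef_pos: [441.1, 104.9, 97.6]
tcp_rot: [3.142, 0.0, 0.463]
ft_force: [0.3, 0.2, -0.7]
opening: 0.325
grip_force: 28.6
```

Emit:
jog_arm --motion '[[[0,0,-4],0],[[0,0,-10],0],[[0,0,-25],0],[[0,0,-40],0]]'

```text
t: 6.35
eef_pos: [441.0, 104.9, 138.4]
tcp_rot: [-3.142, 0.0, 0.463]
ft_force: [-0.2, 0.8, -1.4]
opening: 0.325
grip_force: 28.6
```

```bash
python3 -c "
from m import *
print(state()['eef_pos'],state()['opening']*95,state()['grip_force']);go(643,124.5,80,6.4)"
```

```text
[441.  104.9 138.4] 30.89052073784146 28.575221593491733
go [189.5  72.6  58.3] turn 0.351 rot [-3.1  0.   0.5] t 6.35
```

Emit:
jog_arm --motion '[[[35,14,0],0.05],[[75,29,10],0.15],[[115,44,25],0.25],[[155,60,45],0.35],[[189,73,58],0.351]]'

```text
t: 6.85
eef_pos: [644.6, 124.0, 78.8]
tcp_rot: [3.141, 0.0, 0.108]
ft_force: [-0.9, 0.1, -0.8]
opening: 0.324
grip_force: 28.6
```

```bash
python3 -c "
from m import *
print(state()['eef_pos']);p=read_camera('side');cv2.imwrite('pics/side2.png',p['img'])
s=p['img'][150:290,130:305];cv2.imwrite('pics/c2.png',cv2.resize(s,(750,600),interpolation=cv2.INTER_CUBIC))
go(643,124.5,33,6.4)"
```

```text
[644.6 124.   78.8]
go [-5.3 -1.  44.1] turn -0.001 rot [ 3.1 -0.   0.1] t 6.9
```

View pics/c2.png

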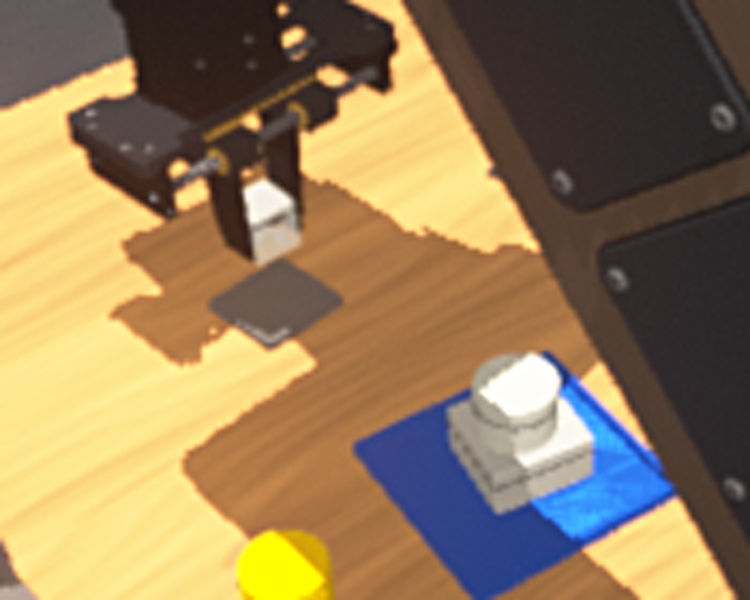

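The box hangs upright just above the small dish (crop about (275,305)), and the round tin still sits on the square tin.

Emit:
jog_arm --motion '[[[0,0,15],0],[[0,0,30],0],[[0,0,40],0],[[0,0,44],0],[[0,0,44],0]]'

```text
t: 7.4
eef_pos: [642.3, 123.9, 35.3]
tcp_rot: [3.142, 0.001, 0.112]
ft_force: [-0.5, -0.0, -0.1]
opening: 0.324
grip_force: 28.6
```

```bash
python3 -c "
from m import *
go(643,124.5,33,6.4)"
```

```text
go [ 0.8 -0.5  2.3] turn 0.0 rot [3.1 0.  0.1] t 7.4
```

Emit:
jog_arm --motion '[[[0,0,1],0],[[0,0,2.5],0],[[0,0,2.5],0]]'

```text
t: 7.7
eef_pos: [643.1, 124.0, 33.6]
tcp_rot: [3.141, -0.001, 0.112]
ft_force: [0.2, 0.0, 0.6]
opening: 0.33
grip_force: 28.6
```

Emit:
jog_arm --motion '[[[0,0,0],0],[[0,0,0],0],[[0,0,0],0],[[0,0,0],0],[[0,0,0],0]]' --grip 0.3

```text
t: 8.2
eef_pos: [642.8, 124.0, 33.1]
tcp_rot: [3.142, 0.0, 0.112]
ft_force: [0.6, -0.6, 1.2]
opening: 0.671
grip_force: 0.0
```

Emit:
jog_arm --motion '[[[0,0,-15],0],[[0,0,-40],0],[[0,0,-75],0],[[0,0,-95],0],[[0,0,-100],0]]'

```text
t: 8.7
eef_pos: [643.8, 124.1, 136.7]
tcp_rot: [3.141, -0.005, 0.112]
ft_force: [-0.2, -0.6, -0.4]
opening: 0.7
grip_force: 0.0
```

```bash
python3 -c "
from m import *
p=read_camera('top')
for n,z in(('round_tin',68),('square_tin',36),('cube',35)):
    for r in cut_out(n,p)[:4]:
        q=rect(p,r['region'],z);print(n,round(r['p'],2),r['box'],q[0],q[1],round(q[2]))
p=read_camera('side');s=p['img'][150:290,130:305];cv2.imwrite('pics/c3.png',cv2.resize(s,(750,600),interpolation=cv2.INTER_CUBIC))
for r in cut_out('round_tin',p)[:4]:
        q=rect(p,r['region'],68);print(round(r['p'],2),r['box'],q[0],q[1],round(q[2]))
print(proj(p,[440,101,52]),state()['eef_pos'],state()['opening']);go(440,101,120,75)"
```

```text
round_tin 0.76 [284.8, 215.0, 299.7, 229.8] [448.2 -22.8] [43.8 45.9] 45
0.91 [238.0, 232.2, 261.5, 254.3] [427.6 116.6] [42.9 66.6] 48
0.61 [187.2, 274.2, 209.0, 302.6] [408.9 271.6] [43.3 64.7] 57
[251.2 242.1] [642.4 123.9 131.8] 0.7040503942578532
go [-203.6    0.2   12.3] turn -1.197 rot [3.1 0.  0.1] t 9.0
```

View pics/c3.png

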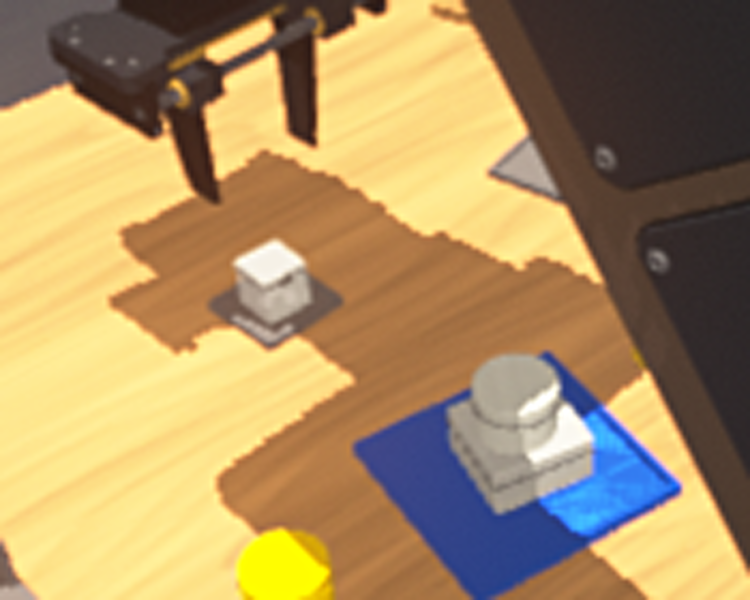

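The box stands in the small dish at crop (272,295). The round tin is the bare one on the stack, at crop (515,390).

Emit:
jog_arm --motion '[[[-40,4,0],0],[[-85,8,0],0],[[-130,12,0],0],[[-175,0,5],0],[[-202,-3,10],0]]' --grip 0

```text
t: 9.5
eef_pos: [438.3, 104.4, 122.5]
tcp_rot: [-3.142, 0.003, 0.112]
ft_force: [1.1, -0.9, -0.1]
opening: 0.987
grip_force: 0.0
```

Emit:
jog_arm --motion '[[[0,0,0],0],[[0,0,20],0],[[0,0,40],0],[[0,0,50],0],[[0,0,50],0]]'

```text
t: 10.0
eef_pos: [441.8, 104.3, 71.8]
tcp_rot: [3.142, 0.003, 0.112]
ft_force: [0.4, 0.4, 1.2]
opening: 1.003
grip_force: 0.0
```

```bash
python3 -c "
from m import *
print(state()['eef_pos'],state()['opening']);go(440,104,66,6.4)
p=read_camera('side');s=p['img'][190:290,190:315];cv2.imwrite('pics/c4.png',cv2.resize(s,(750,600),interpolation=cv2.INTER_CUBIC))"
```

```text
[441.8 104.3  71.8] 1.0027826627009886
go [-1.8  0.1  5.8] turn -0.0 rot [3.1 0.  0.1] t 10.0
```

View pics/c4.png

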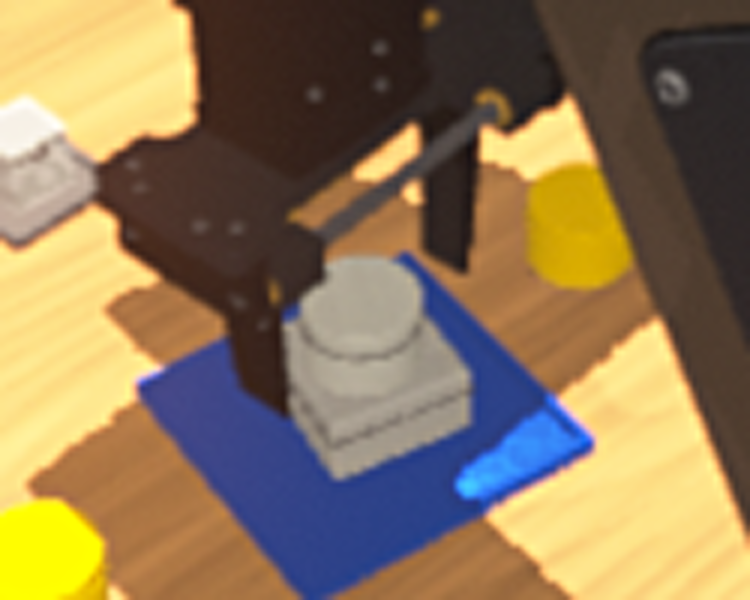

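The fingers straddle the tin, with their midpoint at crop (355,330) and the tin at about (358,335).

Emit:
jog_arm --motion '[[[0,0,3],0],[[0,0,5],0],[[0,0,5],0]]'

```text
t: 10.35
eef_pos: [441.9, 104.4, 68.3]
tcp_rot: [3.141, -0.001, 0.112]
ft_force: [-1.2, -0.4, -0.4]
opening: 1.002
grip_force: 0.0
```

Emit:
jog_arm --motion '[[[0,0,0],0],[[0,0,0],0],[[0,0,0],0],[[0,0,0],0],[[0,0,0],0]]' --grip 0.8

```text
t: 10.85
eef_pos: [441.8, 104.4, 68.1]
tcp_rot: [3.141, -0.0, 0.112]
ft_force: [0.6, 0.6, -0.0]
opening: 0.636
grip_force: 0.0
```

Emit:
jog_arm --motion '[[[0,0,0],0],[[0,0,0],0],[[0,0,0],0],[[0,0,0],0]]'

```text
t: 11.25
eef_pos: [441.8, 104.4, 68.1]
tcp_rot: [3.142, -0.0, 0.112]
ft_force: [0.1, 0.1, 0.0]
opening: 0.481
grip_force: 30.0
```

Emit:
jog_arm --motion '[[[0,0,-4],0],[[0,0,-12],0],[[0,0,-30],0],[[0,0,-50],0],[[0,0,-60],0]]'

```text
t: 11.75
eef_pos: [442.1, 104.5, 129.9]
tcp_rot: [3.141, -0.002, 0.112]
ft_force: [-1.0, 0.4, -0.7]
opening: 0.479
grip_force: 30.0
```

```bash
python3 -c "
from m import *
print(state()['eef_pos'],state()['opening'],state()['grip_force']);go(523,-362,110,6.4)"
```

```text
[442.1 104.5 129.9] 0.4787170861840048 29.999898970127106
go [ 28.2 472.6  20. ] turn 0.0 rot [ 3.1 -0.   0.1] t 11.75
```

Emit:
jog_arm --motion '[[[6,25,0],0],[[12,60,0],0],[[18,100,0],0],[[18,140,0],0],[[18,180,0],0]]'

```text
t: 12.25
eef_pos: [479.7, -74.0, 128.3]
tcp_rot: [3.141, -0.0, 0.112]
ft_force: [0.6, 0.4, -0.4]
opening: 0.482
grip_force: 30.0
```

Emit:
jog_arm --motion '[[[2,40,0],0],[[4,80,0],0],[[6,120,0],0],[[8,160,0],0],[[10,200,0],0]]'

```text
t: 12.75
eef_pos: [511.9, -271.8, 128.3]
tcp_rot: [3.142, 0.0, 0.112]
ft_force: [0.4, 0.2, -0.9]
opening: 0.477
grip_force: 30.0
```

Emit:
jog_arm --motion '[[[0,35,5],0],[[0,65,10],0],[[0,85,15],0],[[0,92,20],0],[[0,92,20],0]]'

```text
t: 13.25
eef_pos: [521.7, -361.6, 107.2]
tcp_rot: [-3.141, 0.001, 0.111]
ft_force: [-0.4, 0.7, -1.7]
opening: 0.479
grip_force: 30.0
```

```bash
python3 -c "
from m import *
print(state()['eef_pos'])
p=read_camera('side');s=p['img'][90:230,270:445];cv2.imwrite('pics/c5.png',cv2.resize(s,(750,600),interpolation=cv2.INTER_CUBIC))
go(523,-362,60,6.4)
p=read_camera('top')
for n,z in(('torch',44),('clip',8),('round_dish',7)):
    for r in cut_out(n,p)[:2]:
        q=rect(p,r['region'],z);print(n,round(r['p'],2),r['box'],q[0],q[1],round(q[2]))
"
```

```text
[ 521.7 -361.6  107.2]
go [ 1.   1.3 47.7] turn -0.0 rot [-3.1  0.   0.1] t 13.3
```

View pics/c5.png

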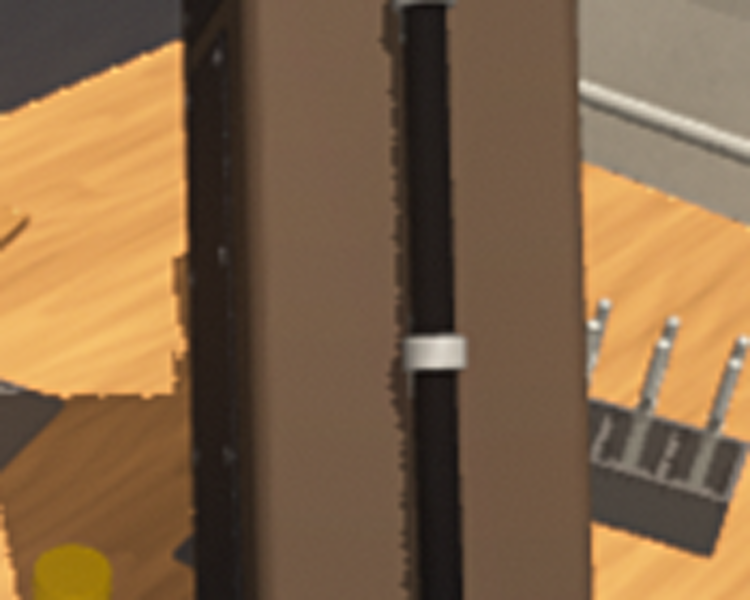

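The arm hides the dish in this view, and the rack is well clear at crop (660,470). The dish fit from the first top picture is good, so I'll lower onto it.

Emit:
jog_arm --motion '[[[1,1,20],0],[[1,1,40],0],[[1,1,56],0],[[1,1,66],0],[[1,1,68],0]]'

```text
t: 14.0
eef_pos: [523.1, -362.0, 39.1]
tcp_rot: [-3.141, 0.001, 0.112]
ft_force: [0.3, 0.9, -0.7]
opening: 0.481
grip_force: 30.0
```

Emit:
jog_arm --motion '[[[0,0,0],0],[[0,0,0],0]]'

```text
t: 14.2
eef_pos: [523.7, -362.6, 40.9]
tcp_rot: [3.141, -0.001, 0.112]
ft_force: [1.1, -1.4, -0.6]
opening: 0.479
grip_force: 30.0
```

Emit:
jog_arm --motion '[[[0,0,2],0],[[0,0,4],0],[[0,0,5],0],[[0,0,5],0]]'

```text
t: 14.6
eef_pos: [523.3, -362.4, 35.2]
tcp_rot: [3.141, 0.0, 0.112]
ft_force: [-0.2, -0.4, -1.1]
opening: 0.482
grip_force: 30.0
```

Emit:
jog_arm --motion '[[[0,0,0],0],[[0,0,0],0],[[0,0,0],0],[[0,0,0],0],[[0,0,0],0]]' --grip 0.2

```text
t: 15.1
eef_pos: [523.4, -362.5, 35.2]
tcp_rot: [3.141, -0.0, 0.112]
ft_force: [-0.0, 0.3, -1.1]
opening: 0.793
grip_force: 0.0
```

Emit:
jog_arm --motion '[[[0,0,-10],0],[[0,0,-30],0],[[0,0,-65],0],[[0,0,-90],0],[[0,0,-100],0]]'

```text
t: 15.6
eef_pos: [524.0, -363.0, 138.3]
tcp_rot: [3.139, -0.003, 0.112]
ft_force: [-0.0, -1.0, 0.0]
opening: 0.8
grip_force: 0.0
```

Emit:
jog_arm --motion '[[[-10,-40,0],0],[[-20,-80,0],0],[[-30,-120,0],0],[[-40,-160,0],0],[[-50,-200,0],0]]'

```text
t: 16.1
eef_pos: [450.3, -167.7, 134.9]
tcp_rot: [-3.141, 0.0, 0.111]
ft_force: [0.1, 0.4, 0.0]
opening: 0.799
grip_force: 0.0
```

```bash
python3 -c "
from m import *
print(state()['eef_pos'])
p=read_camera('top');cv2.imwrite('pics/top5.png',p['img'])
for n,z in(('round_tin',35),('torch',44),('clip',8),('square_tin',36),('cradle',20)):
    for r in cut_out(n,p)[:3]:
        q=rect(p,r['region'],z);print(n,round(r['p'],2),r['box'],q[0],q[1],round(q[2]))
s=p['img'][150:300,200:430];cv2.imwrite('pics/c6.png',cv2.resize(s,(800,522),interpolation=cv2.INTER_CUBIC))
go(438,100,110,75)
"
```

```text
[ 450.3 -167.7  134.9]
round_tin 0.69 [396.5, 189.5, 413.8, 208.8] [ 517.9 -357.2] [44.1 49.9] 26
round_tin 0.63 [286.3, 217.1, 300.5, 229.4] [447.1 -23.2] [37.6 40.5] 90
round_tin 0.5 [189.5, 213.3, 206.9, 230.7] [447.6 246.4] [46.  40.4] 90
square_tin 0.89 [233.4, 215.1, 260.5, 237.7] [441.1 102.6] [62.5 61.6] 77
square_tin 0.71 [229.7, 148.9, 251.6, 169.2] [637.8 122.1] [57.5 56.4] 6
cradle 0.9 [153.2, 188.0, 172.8, 222.7] [510.6 358. ] [105.   46.3] 6
go [  16.3 -269.8   25. ] turn -1.197 rot [ 3.1 -0.   0.1] t 16.4
```

View pics/c6.png

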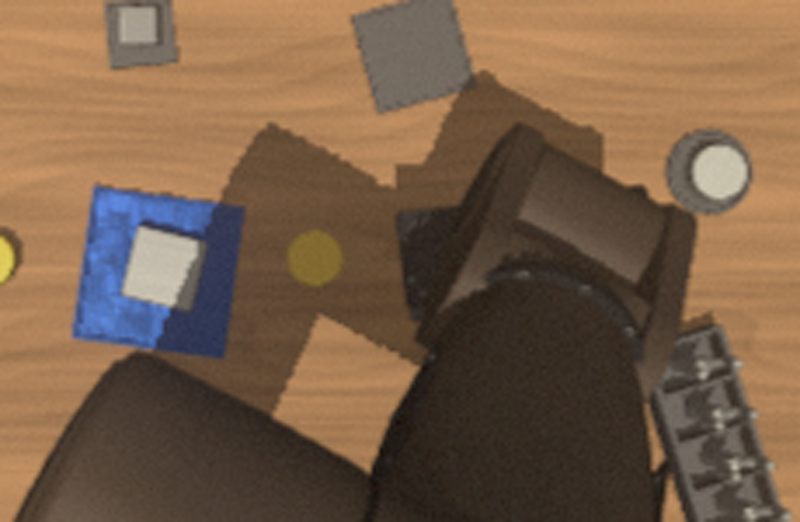

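The box is centred in its dish (crop (138,25)). The round tin is in its dish: (720,172) against the dish centre at (708,171), which is mostly parallax. The rack is untouched. Next is the square tin.

Emit:
jog_arm --motion '[[[4,-40,0],0],[[8,-80,0],0],[[12,-120,0],0],[[17,-160,0],0],[[18,-195,0],0]]' --grip 0.1

```text
t: 16.9
eef_pos: [448.2, 27.4, 134.9]
tcp_rot: [3.141, -0.0, 0.111]
ft_force: [1.2, 0.4, 0.5]
opening: 0.9
grip_force: 0.0
```

Emit:
jog_arm --motion '[[[0,-25,5],0.1],[[0,-50,15],0.2],[[0,-70,25],0.3],[[0,-76,30],0.34],[[0,-76,30],0.34]]'

```text
t: 17.4
eef_pos: [439.4, 102.2, 104.3]
tcp_rot: [3.141, 0.001, -0.228]
ft_force: [-0.5, -0.1, -0.4]
opening: 0.903
grip_force: 0.0
```

```bash
python3 -c "
from m import *
print(state()['eef_pos'],state()['opening'])
p=read_camera('side');s=p['img'][190:290,190:315];cv2.imwrite('pics/c7.png',cv2.resize(s,(750,600),interpolation=cv2.INTER_CUBIC))
for r in cut_out('square_tin',p)[:2]: print(r['p'],r['box'])
print([proj(p,[441+42.4*np.cos(np.radians(a)),102+42.4*np.sin(np.radians(a)),20+h]) for a in (32,122,212,302) for h in(-16,16)])
go(441,102,34.5,-13)
"
```

```text
[439.4 102.2 104.3] 0.9025045565406823
0.83 [233.6, 237.3, 267.1, 272.7]
[array([234.2, 253.4]), array([233.4, 243.8]), array([245.8, 269.9]), array([245.2, 260.2]), array([268.6, 260.1]), array([268.5, 250.4]), array([256.3, 244.4]), array([256. , 234.8])]
go [ 1.3 -0.8 70.5] turn -0.0 rot [ 3.1  0.  -0.2] t 17.5
```

View pics/c7.png

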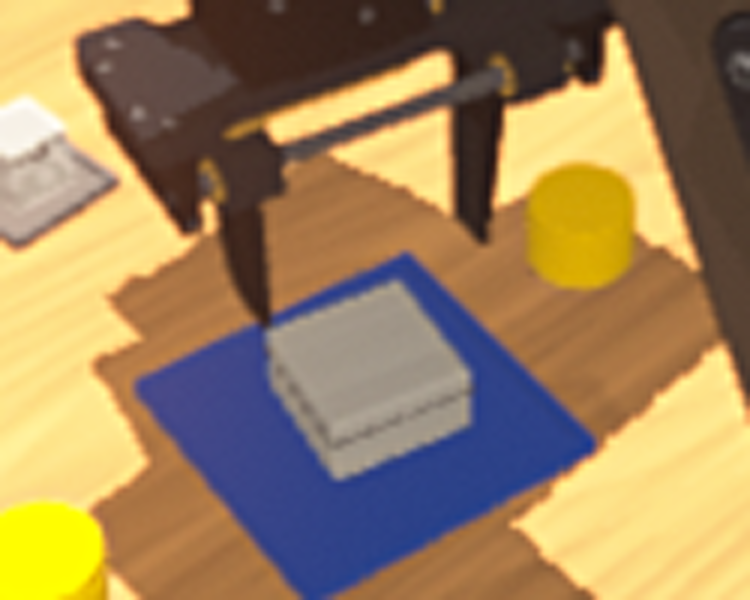

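The fingers line up on both sides of the square tin (tip at crop (265,325), tin corner at (268,335)), and its corners match the prediction within about 2 px.

Emit:
jog_arm --motion '[[[1,0,20],0],[[1,0,40],0],[[1,0,58],0],[[1,0,66],0],[[1,0,67],0]]'

```text
t: 18.0
eef_pos: [440.1, 101.2, 37.6]
tcp_rot: [3.141, 0.001, -0.229]
ft_force: [-0.6, 0.2, 0.2]
opening: 0.903
grip_force: 0.0
```

Emit:
jog_arm --motion '[[[0,0,0],0],[[0,0,0],0]]'

```text
t: 18.2
eef_pos: [440.4, 101.7, 38.8]
tcp_rot: [-3.141, -0.001, -0.228]
ft_force: [0.9, -0.4, 0.3]
opening: 0.897
grip_force: 0.0
```

Emit:
jog_arm --motion '[[[0,0,2],0],[[0,0,4],0],[[0,0,4],0]]'

```text
t: 18.5
eef_pos: [440.0, 101.9, 34.1]
tcp_rot: [3.142, -0.0, -0.228]
ft_force: [-0.0, -0.2, 0.9]
opening: 0.9
grip_force: 0.0
```

Emit:
jog_arm --motion '[[[0,0,0],0],[[0,0,0],0],[[0,0,0],0],[[0,0,0],0],[[0,0,0],0]]' --grip 0.7

```text
t: 19.0
eef_pos: [440.0, 101.9, 34.1]
tcp_rot: [3.142, -0.0, -0.228]
ft_force: [-0.8, 0.5, 0.7]
opening: 0.632
grip_force: 29.9
```

Emit:
jog_arm --motion '[[[0,0,0],0],[[0,0,0],0],[[0,0,0],0]]'

```text
t: 19.3
eef_pos: [440.0, 101.9, 34.1]
tcp_rot: [3.142, -0.0, -0.228]
ft_force: [0.3, 0.7, 0.7]
opening: 0.628
grip_force: 29.9
```

Emit:
jog_arm --motion '[[[0,0,-4],0],[[0,0,-12],0],[[0,0,-30],0],[[0,0,-50],0],[[0,0,-60],0]]'

```text
t: 19.8
eef_pos: [440.3, 101.9, 95.8]
tcp_rot: [-3.141, -0.002, -0.228]
ft_force: [-0.1, 0.5, -1.2]
opening: 0.629
grip_force: 29.9
```

```bash
python3 -c "
from m import *
print(state()['eef_pos'],state()['opening'],state()['grip_force']);go(625,-109,90,15.4)"
```

```text
[440.3 101.9  95.8] 0.628761048210576 29.933387339115143
go [227.6 163.6   6.1] turn -0.497 rot [-3.1 -0.  -0.2] t 19.8
```

Emit:
jog_arm --motion '[[[25,18,0],0],[[60,43,0],0],[[95,68,0],0],[[125,90,0],0],[[150,108,0],0]]'

```text
t: 20.3
eef_pos: [562.7, -39.1, 94.3]
tcp_rot: [3.141, -0.0, -0.229]
ft_force: [0.3, 0.5, -1.8]
opening: 0.633
grip_force: 29.9
```

Emit:
jog_arm --motion '[[[25,18,0],-0.1],[[50,36,0],-0.22],[[70,50,0],-0.34],[[77,55,0],-0.45],[[77,55,0],-0.497]]'

```text
t: 20.8
eef_pos: [624.7, -109.5, 93.9]
tcp_rot: [3.141, 0.0, 0.272]
ft_force: [-0.0, 0.1, -0.5]
opening: 0.635
grip_force: 29.9
```

Emit:
jog_arm --motion '[[[0,0,15],0],[[0,0,30],0],[[0,0,40],0],[[0,0,50],0],[[0,0,50],0]]'

```text
t: 21.3
eef_pos: [623.4, -107.9, 42.3]
tcp_rot: [-3.14, 0.002, 0.269]
ft_force: [-0.5, 1.2, -0.9]
opening: 0.63
grip_force: 29.9
```

```bash
python3 -c "
from m import *
print(state()['eef_pos'],state()['opening']);
p=read_camera('side')
s=p['img'][130:230,210:335];cv2.imwrite('pics/c8.png',cv2.resize(s,(750,600),interpolation=cv2.INTER_CUBIC))
go(625,-109,33.4,15.4)"
```

```text
[ 623.4 -107.9   42.3] 0.6298105595485334
go [0.8 1.1 9.8] turn -0.0 rot [-3.1  0.   0.3] t 21.35
```

View pics/c8.png

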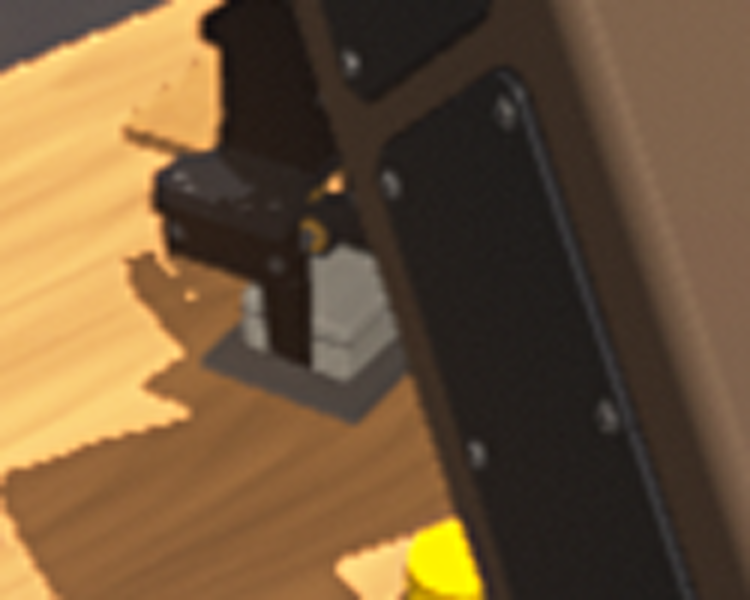

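The square tin is upright just above the big dish and aligned with it (crop (340,320)).

Emit:
jog_arm --motion '[[[0,0,3],0],[[0,0,6],0],[[0,0,8],0],[[0,0,8],0]]'

```text
t: 21.75
eef_pos: [624.1, -108.3, 36.0]
tcp_rot: [3.142, 0.0, 0.269]
ft_force: [-1.1, 0.4, -1.8]
opening: 0.628
grip_force: 29.9
```

Emit:
jog_arm --motion '[[[0,0,0],0],[[0,0,0],0]]'

```text
t: 21.95
eef_pos: [624.3, -108.3, 36.3]
tcp_rot: [3.141, -0.0, 0.269]
ft_force: [-0.1, 0.1, -1.8]
opening: 0.627
grip_force: 29.9
```

Emit:
jog_arm --motion '[[[0,0,1],0],[[0,0,2.5],0],[[0,0,2.7],0],[[0,0,2.7],0]]'

```text
t: 22.35
eef_pos: [624.3, -108.3, 34.1]
tcp_rot: [3.141, -0.0, 0.269]
ft_force: [-1.3, -0.5, 6.8]
opening: 0.629
grip_force: 29.9
```

Emit:
jog_arm --motion '[[[0,0,0],0],[[0,0,0],0],[[0,0,0],0],[[0,0,0],0],[[0,0,0],0]]' --grip 0.1

```text
t: 22.85
eef_pos: [624.2, -108.3, 33.3]
tcp_rot: [3.142, 0.0, 0.269]
ft_force: [-0.1, 0.6, -0.8]
opening: 0.898
grip_force: 0.0
```

Emit:
jog_arm --motion '[[[0,0,-10],0],[[0,0,-30],0],[[0,0,-65],0],[[0,0,-90],0],[[0,0,-100],0]]'

```text
t: 23.35
eef_pos: [625.0, -108.5, 136.6]
tcp_rot: [3.139, -0.003, 0.269]
ft_force: [0.5, 0.6, -0.5]
opening: 0.899
grip_force: 0.0
```

```bash
python3 -c "
from m import *
print(state()['eef_pos'])
p=read_camera('top');cv2.imwrite('pics/top8.png',p['img'])
for n,z in(('torch',44),('clip',8),('square_tin',35),('round_tin',35)):
    for r in cut_out(n,p)[:3]:
        q=rect(p,r['region'],z);print(n,round(r['p'],2),r['box'],q[0],q[1],round(q[2]))
s=p['img'][130:260,280:440];cv2.imwrite('pics/c9.png',cv2.resize(s,(738,600),interpolation=cv2.INTER_CUBIC))
go(427,-165,120,99)
"
```

```text
[ 625.  -108.5  136.6]
round_tin 0.59 [393.8, 189.1, 412.6, 208.0] [ 519.1 -358.1] [49.9 46.7] 90
go [-204.7    2.6   12.5] turn -1.459 rot [-3.1  0.   0.3] t 23.6
```

View pics/c9.png

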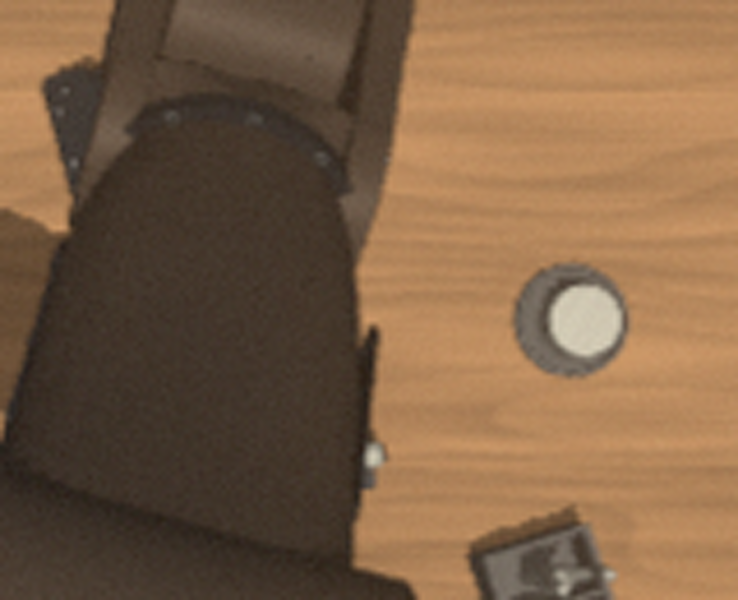

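The round tin sits well inside its dish: (586,320) against (572,320), mostly parallax. Next is the torch.

Emit:
jog_arm --motion '[[[-20,0,0],-0.14],[[-45,0,0],-0.28],[[-75,0,0],-0.42],[[-100,0,0],-0.56],[[-120,0,0],-0.7]]' --grip 0.3

```text
t: 24.1
eef_pos: [506.7, -140.2, 132.2]
tcp_rot: [-3.139, 0.001, 0.974]
ft_force: [0.4, -0.9, 0.0]
opening: 0.7
grip_force: 0.0
```

Emit:
jog_arm --motion '[[[0,0,0],-0.14],[[0,0,0],-0.28],[[0,0,0],-0.42],[[0,0,0],-0.56],[[0,0,0],-0.7]]'

```text
t: 24.6
eef_pos: [508.1, -140.0, 132.2]
tcp_rot: [-3.14, -0.001, 1.675]
ft_force: [0.7, -0.2, 0.1]
opening: 0.704
grip_force: 0.0
```

```bash
python3 -c "
from m import *
print(state()['eef_pos'])
for c,z in(('side',44),('top',44)):
    p=read_camera(c)
    for n in('torch','clip'):
      for r in cut_out(n,p)[:2]:
        q=rect(p,r['region'],z);print(c,n,round(r['p'],2),r['box'],q[0],q[1],round(q[2],1))
    if c=='side': print(proj(p,[426.6,-165.5,44]),proj(p,[426.6,-165.5,0]))
go(426.6,-165.5,110,99)
"
```

```text
[ 508.1 -140.   132.2]
[330.6 198.3] [329.1 211.1]
top clip 0.46 [232.7, 148.0, 252.1, 169.9] [636.7 121.5] [56.6 55.4] 5.7
go [-17.6 -83.8  23. ] turn -0.062 rot [-3.1 -0.   1.7] t 24.9
```

Emit:
jog_arm --motion '[[[-4,-20,5],-0.03],[[-9,-45,10],-0.062],[[-14,-70,16],-0.062],[[-18,-84,20],-0.062],[[-18,-84,20],-0.062]]'

```text
t: 25.4
eef_pos: [425.6, -166.6, 113.1]
tcp_rot: [-3.141, -0.001, 1.728]
ft_force: [-0.2, 0.3, 0.7]
opening: 0.702
grip_force: 0.0
```

Emit:
jog_arm --motion '[[[0,0,10],0],[[0,0,20],0],[[0,0,20],0]]'

```text
t: 25.7
eef_pos: [426.9, -165.9, 92.0]
tcp_rot: [-3.14, -0.001, 1.731]
ft_force: [0.2, 0.3, 0.9]
opening: 0.7
grip_force: 0.0
```

```bash
python3 -c "
from m import *
print(state()['eef_pos'])
p=read_camera('side')
s=p['img'][140:240,270:395];cv2.imwrite('pics/c10.png',cv2.resize(s,(750,600),interpolation=cv2.INTER_CUBIC))
print(proj(p,[426.6,-165.5,44]),proj(p,[426.6,-165.5,52]))
for r in cut_out('torch',p)[:2]: print(r['p'],r['box'])
go(426.6,-165.5,50,99)"
```

```text
[ 426.9 -165.9   92. ]
[330.6 198.3] [330.9 195.9]
go [ 0.6 -0.2 42.9] turn 0.003 rot [-3.1 -0.   1.7] t 25.8
```

View pics/c10.png

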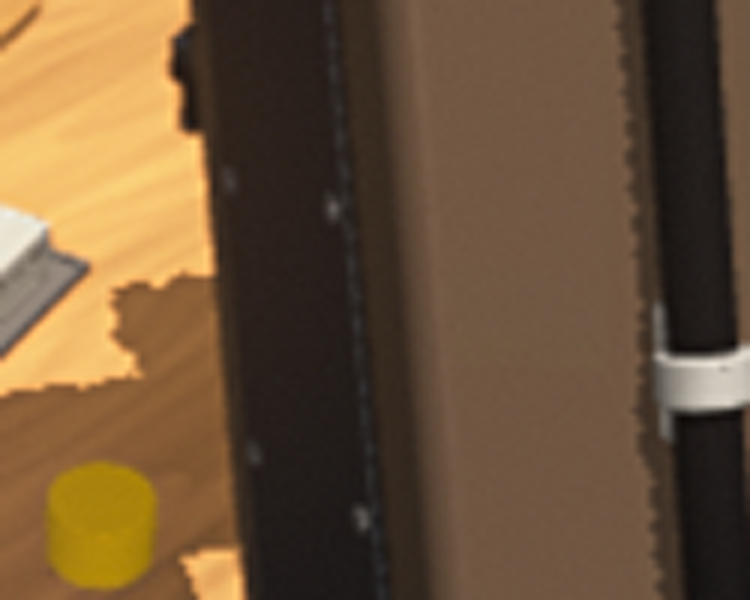

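The arm hides the clip in this view, so I'll go by the top-camera fit and watch the forces.

Emit:
jog_arm --motion '[[[0,0,10],0],[[0,0,20],0],[[0,0,32],0],[[0,0,40],0],[[0,0,42],0]]'

```text
t: 26.3
eef_pos: [426.4, -166.1, 50.3]
tcp_rot: [-3.14, -0.001, 1.731]
ft_force: [0.0, -0.0, 0.0]
opening: 0.7
grip_force: 0.0
```

Emit:
jog_arm --motion '[[[0,0,0],0],[[0,0,0],0],[[0,0,0],0],[[0,0,0],0],[[0,0,0],0]]' --grip 0.75

```text
t: 26.8
eef_pos: [426.8, -166.3, 51.7]
tcp_rot: [3.141, 0.0, 1.731]
ft_force: [0.3, -0.3, -0.7]
opening: 0.333
grip_force: 0.0
```

Emit:
jog_arm --motion '[[[0,0,1],0],[[0,0,1.5],0],[[0,0,1.5],0],[[0,0,1.5],0],[[0,0,1.5],0]]' --grip 0.95

```text
t: 27.3
eef_pos: [426.7, -166.3, 49.9]
tcp_rot: [-3.142, 0.0, 1.731]
ft_force: [-0.7, 1.1, 0.1]
opening: 0.164
grip_force: 30.0
```

Emit:
jog_arm --motion '[[[0,0,0],0],[[0,0,0],0],[[0,0,0],0]]'

```text
t: 27.6
eef_pos: [426.7, -166.3, 49.9]
tcp_rot: [-3.142, 0.0, 1.731]
ft_force: [-0.5, -0.5, -1.0]
opening: 0.161
grip_force: 30.0
```

Gripped at 15.5 mm with almost no side force, so the grasp is centred. Now I'll pull it up.

Emit:
jog_arm --motion '[[[0,0,-1],0],[[0,0,-2],0],[[0,0,-3],0],[[0,0,-5],0],[[0,0,-7],0]]'

```text
t: 28.1
eef_pos: [426.5, -166.1, 57.0]
tcp_rot: [-3.141, -0.0, 1.731]
ft_force: [-0.9, 0.0, -6.9]
opening: 0.158
grip_force: 30.0
```

Emit:
jog_arm --motion '[[[0,0,-3],0],[[0,0,-8],0],[[0,0,-18],0],[[0,0,-35],0],[[0,0,-50],0]]'

```text
t: 28.6
eef_pos: [427.1, -166.5, 108.6]
tcp_rot: [3.14, 0.001, 1.731]
ft_force: [-0.3, 0.1, -0.5]
opening: 0.158
grip_force: 30.0
```

```bash
python3 -c "
from m import *
s=state();print(s['eef_pos'],s['opening'],s['grip_force'],s['moment'])
go(511.5,358,110,6.8)"
```

```text
[ 427.1 -166.5  108.6] 0.15828946912394373 29.99682605266571 [-0.  -0.1 -0. ]
go [504.3 166.9  -1.8] turn 1.612 rot [3.1 0.  1.7] t 28.6
```

Emit:
jog_arm --motion '[[[20,15,-5],0],[[55,35,-8],0],[[95,50,-10],0],[[135,65,-10],0],[[175,80,-10],0]]'

```text
t: 29.1
eef_pos: [478.4, 20.9, 118.3]
tcp_rot: [3.139, 0.001, 1.731]
ft_force: [-0.1, 0.2, -0.3]
opening: 0.164
grip_force: 30.0
```

Emit:
jog_arm --motion '[[[40,12,0],0],[[80,24,0],0],[[120,36,0],0],[[160,48,0],0],[[200,60,0],0]]'

```text
t: 29.6
eef_pos: [505.5, 228.3, 118.3]
tcp_rot: [3.14, -0.0, 1.731]
ft_force: [0.8, -0.7, -0.6]
opening: 0.162
grip_force: 30.0
```

Emit:
jog_arm --motion '[[[40,10,0],0.1],[[75,18,0],0.24],[[105,22,0],0.38],[[120,25,0],0.52],[[129,27,0],0.66]]'

```text
t: 30.1
eef_pos: [511.2, 359.7, 118.2]
tcp_rot: [3.141, -0.002, 1.067]
ft_force: [1.1, 0.2, -0.3]
opening: 0.16
grip_force: 30.0
```

Emit:
jog_arm --motion '[[[0,0,0],0.14],[[0,0,0],0.28],[[0,0,0],0.42],[[0,0,0],0.56],[[0,0,0],0.7]]'

```text
t: 30.6
eef_pos: [511.5, 358.1, 118.3]
tcp_rot: [-3.141, -0.002, 0.365]
ft_force: [-1.1, -0.2, -0.2]
opening: 0.162
grip_force: 30.0
```

Emit:
jog_arm --motion '[[[0,0,0],0.14],[[0,0,0],0.25],[[0,0,0],0.252],[[0,0,0],0.252]]'

```text
t: 31.0
eef_pos: [511.4, 358.0, 117.8]
tcp_rot: [-3.141, -0.001, 0.122]
ft_force: [0.2, -1.1, -1.7]
opening: 0.16
grip_force: 30.0
```

```bash
python3 -c "
from m import *
s=state();print(s['eef_pos'],s['opening'],s['grip_force'])
p=read_camera('top');cv2.imwrite('pics/top11.png',p['img'])
for n,z in(('torch',100),('clip',8),('cradle',20),('square_tin',35),('cube',35)):
    for r in cut_out(n,p)[:3]:
        q=rect(p,r['region'],z);print(n,round(r['p'],2),r['box'],q[0],q[1],round(q[2],1))
go(511.5,358,60,6.8)
p=read_camera('side');cv2.imwrite('pics/side11.png',p['img'])
print([proj(p,[511.5+d*np.cos(.119),358+d*np.sin(.119),z]) for d in(-40,40) for z in (33,39)])
for n in('torch','cradle'):
    for r in cut_out(n,p)[:2]:
        q=rect(p,r['region'],state()['eef_pos'][2]-6);print(n,round(r['p'],2),r['box'],q[0],q[1],round(q[2],1))
a=p['img'][230:350,70:230];b=cv2.resize(a,(800,600),interpolation=cv2.INTER_CUBIC);cv2.imwrite('pics/c11.png',b)
"
```

```text
[511.4 358.  117.8] 0.16043875694808887 29.996818900108337
clip 0.57 [316.2, 223.2, 362.1, 241.6] [ 425.4 -167.3] [ 47.1 134.2] 8.0
cradle 0.73 [157.1, 189.5, 169.8, 224.0] [506.9 348.2] [98.2 21.1] 13.6
square_tin 0.88 [307.4, 152.6, 330.4, 175.2] [ 621.  -106.7] [61.1 61.8] 14.0
cube 0.56 [237.9, 151.4, 244.2, 161.4] [640.9 124.5] [26.4 20.4] 0.1
go [ 0.2 -0.1 57. ] turn 0.001 rot [ 3.1 -0.   0.1] t 31.3
[array([146.4, 301.3]), array([145.8, 299.5]), array([123.4, 281.4]), array([122.7, 279.5])]
torch 0.6 [121.8, 262.1, 150.0, 286.3] [484.9 355.9] [89.6 17.6] 6.4
cradle 0.75 [108.3, 277.7, 158.1, 322.5] [431.4 383. ] [114.7  44.8] 6.1
cradle 0.73 [180.0, 214.6, 210.8, 228.1] [531.5 186.2] [49.5 50.5] 4.3
```

Emit:
jog_arm --motion '[[[0,0,20],0],[[0,0,40],0],[[0,0,55],0],[[0,0,64],0],[[0,0,66],0]]'

```text
t: 31.95
eef_pos: [511.0, 357.7, 49.9]
tcp_rot: [3.141, 0.001, 0.119]
ft_force: [0.6, 0.3, -1.0]
opening: 0.164
grip_force: 30.0
```

Emit:
jog_arm --motion '[[[0,0,2],0],[[0,0,4],0],[[0,0,6],0],[[0,0,6],0],[[0,0,6],0]]'

```text
t: 32.45
eef_pos: [511.3, 357.9, 45.1]
tcp_rot: [-3.142, -0.0, 0.119]
ft_force: [0.2, 0.2, -0.3]
opening: 0.161
grip_force: 30.0
```

Emit:
jog_arm --motion '[[[0,0,1],0],[[0,0,2],0],[[0,0,3],0],[[0,0,4],0],[[0,0,4],0]]'

```text
t: 32.95
eef_pos: [511.4, 358.4, 41.5]
tcp_rot: [-3.141, -0.001, 0.119]
ft_force: [-1.1, 2.1, 6.0]
opening: 0.159
grip_force: 30.0
```

Emit:
jog_arm --motion '[[[0,0,1],0],[[0,0,1.5],0],[[0,0,1.5],0],[[0,0,1.5],0]]'

```text
t: 33.35
eef_pos: [511.6, 358.8, 40.9]
tcp_rot: [-3.14, -0.002, 0.119]
ft_force: [-2.9, 3.4, 12.9]
opening: 0.162
grip_force: 30.0
```

Emit:
jog_arm --motion '[[[0,-1,0],0],[[0,-2,0],0],[[0,-2,1],0],[[0,-2,1],0]]'

```text
t: 33.75
eef_pos: [511.3, 360.3, 39.5]
tcp_rot: [-3.141, -0.001, 0.119]
ft_force: [-2.3, 0.6, 12.9]
opening: 0.158
grip_force: 30.0
```

Emit:
jog_arm --motion '[[[0,0,0],0],[[0,0,0],0],[[0,0,0],0],[[0,0,0],0],[[0,0,0],0]]' --grip 0.6

```text
t: 34.25
eef_pos: [511.0, 359.8, 38.1]
tcp_rot: [3.141, 0.0, 0.119]
ft_force: [0.6, 0.2, 0.1]
opening: 0.395
grip_force: 0.0
```

Emit:
jog_arm --motion '[[[0,0,-10],0],[[0,0,-30],0],[[0,0,-65],0],[[0,0,-100],0],[[0,0,-120],0]]'

```text
t: 34.75
eef_pos: [511.5, 360.2, 161.9]
tcp_rot: [-3.14, -0.003, 0.119]
ft_force: [-0.1, -0.1, -0.6]
opening: 0.401
grip_force: 0.0
```

Emit:
jog_arm --motion '[[[20,-30,-10],0],[[40,-60,-20],0],[[60,-100,-30],0],[[80,-130,-30],0],[[80,-150,-30],0]]'

```text
t: 35.25
eef_pos: [573.9, 520.1, 189.0]
tcp_rot: [-3.141, -0.001, 0.119]
ft_force: [-1.2, -0.5, -0.8]
opening: 0.402
grip_force: 0.0
```

```bash
python3 -c "
from m import *
s=state();print(s['eef_pos'])
p=read_camera('top');t=p['img']
for n,z in(('torch',33),('cradle',20),('square_tin',35),('big_dish',7),('cube',35),('round_tin',35)):
    for r in cut_out(n,p)[:2]:
        q=rect(p,r['region'],z);print(n,round(r['p'],2),r['box'],q[0],q[1],round(q[2],1))
for X in ([511.5,358,33],[643,124.5,35],[625,-109,35],[523,-362,35]): print(proj(p,X))
p=read_camera('side')
for n in('torch','cradle'):
    for r in cut_out(n,p)[:2]:
        q=rect(p,r['region'],33);print(n,round(r['p'],2),r['box'],q[0],q[1],round(q[2],1))
print([proj(p,[511.5+d*np.cos(.119),358+d*np.sin(.119),33]) for d in(-65,0,65)])
R=lambda a,w,h:cv2.resize(a,(w,h),interpolation=cv2.INTER_CUBIC)
out=np.zeros((600,800,3),np.uint8)
out[:300]=R(t[130:242,135:433],800,300);out[300:,:400]=R(p['img'][250:340,80:200],400,300);out[300:,400:]=R(p['img'][150:240,175:295],400,300)
cv2.imwrite('pics/final.png',out)
"
```

```text
[573.9 520.1 189. ]
torch 0.61 [153.6, 179.3, 161.3, 226.8] [513.2 361. ] [131.5  16.9] 6.3
cradle 0.54 [151.0, 183.4, 173.1, 220.7] [511.4 359.2] [106.8  48.9] 5.4
square_tin 0.72 [305.3, 151.2, 330.0, 174.9] [ 624.  -106.5] [61.1 61. ] 13.6
big_dish 0.96 [300.2, 148.9, 335.3, 185.0] [ 626.6 -110.6] [88.5 87.9] 15.6
cube 0.44 [235.0, 150.2, 246.1, 164.6] [640.9 121.6] [38.2 32. ] 0.1
round_tin 0.72 [395.4, 190.6, 413.2, 208.4] [ 519.1 -356.7] [52.8 46.7] 89.9
round_tin 0.68 [281.8, 215.3, 301.4, 230.7] [448.5 -21.8] [46.3 43.4] 89.9
[158.6 202. ]
[239.5 156.8]
[319.7 162.9]
[406.8 197.6]
torch 0.83 [112.9, 273.3, 155.8, 314.1] [512.8 362.4] [142.8  19.3] 6.6
cradle 0.8 [111.7, 277.5, 158.1, 323.1] [497.3 365.3] [124.2  50. ] 5.0
[array([154.1, 308. ]), array([134.6, 291.1]), array([116.7, 275.6])]
```

View pics/final.png

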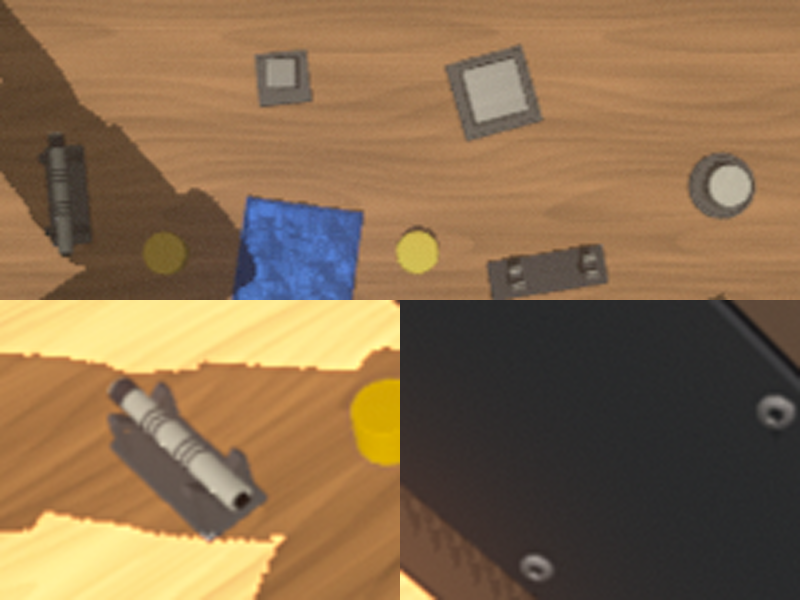

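All three items lie in their dishes. The torch sits in both notches (lower-left view, about (185,445)), within about 3 mm of the middle and parallel to the cradle. The arm is clear of everything, so I'm handing the job in.

```bash
python3 -c "
from cell import *
print(job_done())"
```

```text
the job is handed in; nothing more can be done
None
```

The job is handed in at about 35 s of the 104 s allowed: by the last camera checks, the clear box, round tin and square tin are each in their matching dish, the torch is seated in both cradle notches, and the plier rack was never approached; no verdict came back.

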